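Clear, align and hold down the service cover of a microscope supply unit

ROBOT

A 6-joint arm with a two-finger parallel gripper is mounted at the origin on the work surface. World frame = base frame: x ahead of the robot, y to its left, z up, the work surface at z = 0. Lengths are in m, angles in rad, forces in N, time in s.
With the tool pointing down it reaches from about 0.3 to 0.775 m from the base axis. Payload 14.6 kg.
Tool frame: the origin (TCP) lies between the finger pads; the fingertips stand 14 mm ahead of it and the grasp point (between the pads) lies 5 mm behind it; z points along the fingers, y is the line along which they close (so a half turn about z gives the same grasp; the last joint's range is limited). The gripper opens to 94 mm and grips with 3 to 60 N. Pads are 16 mm wide; open, the fingers measure 119 mm over their backs; the gripper's body (75 mm by 177 mm) begins 78 mm behind the grasp point.
Start: joints at [-1.339, 0.3, 1.521, -0, 1.321, -0.067], TCP at [0.162, -0.526, 0.219] pointing down, gripper open.
Joint ranges: [-3.03, 3.03], [-0.79, 2.21], [0.23, 2.52], [-1.04, 4.18], [0, 3.07], [-2.55, 2.55]. Speed limits (rad/s): [2.22, 2.22, 2.57, 3.14, 3.14, 3.14].

INTERFACE

Orientations are given as [roll, pitch, yaw] about the fixed x, y, z axes, in that order (R = Rz(yaw) Ry(pitch) Rx(roll)).
In Python, from station import ctrl gives the robot as it stands. The module is installed in compiled form; this text tells all that it offers.
- The arm moves only by the tool move_arm, never from a script. Its argument "targets" is a list of rows, each a list of 7 numbers: the opening, from -1 (shut) to 1 (fully open), then the shift along the tool's x, y, z in units of 50 mm (1.0 is 50 mm), then the turn, a rotation vector about the tool's x, y, z in rad. A call has 1 to 12 rows; each row is the pose to reach, as a shift and turn from the pose commanded when the call began, along the tool's axes at that moment; what a row does not reach only later rows make up. A row lasts 1/10 s, in which the tool goes at most 50 mm and 8.59 degrees, less where a joint would pass 70% of its speed; a pose out of reach is approached as far as the arm can. A call with a gripper value outside its range is refused whole. The fingers move at their own pace and stop on an object; "grip_force" is the grip in N (left out, the last holds). Time passes only in rows, so rows that repeat a pose let the fingers close. It gives the time, the measured TCP pose, the force, the opening and the grip force at its end, in the units of the state.
- ctrl.get_obs(): the state, without advancing time (a new reading comes with each control period).
- ctrl.camera(name): name is "side" or "top"; returns (picture, depth): 480x640x3 uint8, red, green, blue; 480x640 float32, m along the optical axis (not along the pixel's ray), 0 where there is no reading.
- ctrl.camera_params(name): a dict with "intrinsics" (3x3 intrinsics, pixels), "rvec" (rotation vector, rad) and "tvec" (3), from world to camera coordinates, as OpenCV has them. Camera axes: x right, y down, z forward; pixel columns grow to the right and rows downward; lengths in m; the calibration is good to about 2 mm. A picture is of the moment at which its call begins. camera_params takes no time and is no camera call.
- ctrl.hand_in(): hands the job in; it is judged then, once.
Trained networks look in the newest picture that a camera, given by its name, has taken for a name from the list of things; names that differ only in an ending like _2 or _b are one class to them, and where a whole thing is asked for, a point or a joint stands for the part that bears it (a point fixed in the world has none). Each returns a list of dicts, best first, with "score" (0 to 1); they miss things now and then, are a little off and sometimes report something else, mostly with a low value. They report only what shows in the picture. A call takes as long as a camera call. They do not tell look-alikes from the thing itself.
- ctrl.cut_out(camera, target): "region" (480x640 bool, what is visible of it) and "point" ([column, row] in pixels, amid what is visible of it).
- ctrl.tip_of(camera, target): "point" ([column, row] in pixels: a listed point, or the origin of a listed thing).
The state is a dict: "time_s": time; "qpos": joint angles; "joint_vel": joint speeds; "tau": joint torques, N m; "ee_pos": TCP position; "eef_rot": TCP orientation; "force": force on the tool from outside, world axes, zero at the start; "moment": the same for the moment, N m; "grip_width": finger opening in m; "grip_force": force on a finger pad.
Only numpy, scipy, OpenCV 4.12 (cv2) and the standard library are available. Lean on these libraries where they do the work, as an engineer would, in place of code of your own. Each camera call takes 0.05 s, during which the arm holds its last target. There are 200 camera calls.

TASK

With the scraper block, wipe the three loose steel chips off the service cover onto the bench (the gripper itself must not touch the chips) and stand the block upright on the bench again. Then turn the wing fastener on the cover clockwise until its slot lines up with the two index ribs, and only after that press the sprung cover fully home against the housing. Finish while still holding the cover pressed down, without letting go, and leave the other things on the bench alone.

Things in the scene. Friction and masses are not known exactly. Their poses are not given: they have to be found in the camera images.
- housing: white instrument box, 190 (x) by 180 (y) by 60 mm high, fixed to the bench; origin at the centre of its underside on the bench, z up
- cover: dark blue plate over the whole housing top, 190 (x) by 184 (y) by 6 mm thick, always level; origin: centre of its underside. Springs hold it 8 mm above the housing (top 74 mm above the bench); it only moves straight down, fully home at top 66 mm. 5 N starts it down, 11 N holds it home; let go, it springs up. Until the fastener is in line a hidden bar blocks it after 2 to 3 mm
- ribs (a point): point on the cover's top on the index line, at the fastener's axis (x = -50 mm, y = 0 of the cover); axes as the cover's. Two flat aluminium index ribs, 16 by 6 mm and 2 mm high, lie along the cover's x axis 35 mm either side of this point, one before and one behind the fastener. The cover from x = -5 to +95 mm is free of fixtures
- stud (a joint): turn of the wing fastener, rad: 0 with the wing across the index line (along the cover's y), grows clockwise seen from above, 1.571 when in line with the ribs; stops at -0.1 and 1.95. Light friction (about 0.06 N m) keeps it where it is left
- stud_grip (a point): centre of the fastener's upright steel wing, on its vertical turning axis, 16.5 mm above the cover's top; x along the wing and its slot, z up. Wing 44 mm long, 10 mm thick, 27 mm high, its top 30 mm above the cover's top, with a dark slot line along the top edge; it stands on a round foot 28 mm across and 3 mm high
- scraper_mid (a point): centre of the loose scraper block, half-way up (26 mm above its underside); x along its length, z up. Black foot 90 (x) by 30 (y) by 18 mm high, on it a wooden grip bar 70 (x) by 20 (y) by 34 mm high; 52 mm high in all, 0.1 to 0.2 kg. Starts upright on the bench to the right of the housing
- chip0: loose steel chip, 24 by 17 by 9 mm, 28 g; origin at the centre of its underside; starts lying on the cover somewhere 20 to 62 mm from the cover's centre towards +x and within 50 mm of it in y
- chip1: loose steel chip, 21 by 20 by 10 mm, 28 g; origin at the centre of its underside; starts lying on the cover somewhere 20 to 62 mm from the cover's centre towards +x and within 50 mm of it in y
- chip2: loose steel chip, 26 by 15 by 9 mm, 28 g; origin at the centre of its underside; starts lying on the cover somewhere 20 to 62 mm from the cover's centre towards +x and within 50 mm of it in y
- eyepiece: bystander: black eyepiece standing on the bench, 42 mm diameter, 55 mm high; origin at its underside
- tape: bystander: roll of paper tape lying flat, 90 mm diameter, 24 mm high; origin at its underside
- carton: bystander: small cardboard carton, 110 by 80 by 60 mm high; origin at its underside
Mind the look-alikes: they are no part of the job. Leave any green, red or turquoise look-alike of the part that bears scraper_mid alone.

How it is judged:
By the outcome, as a careful person would: the job done as asked, in the order asked, and still so for the second after the job is handed in, while the arm keeps its last pose, push and grip.
It also fails if it takes over 67 s, if anything falls off the work surface, if the arm or the gripper's body presses on something with over 40 N, if the wrist force passes 120 N, or if a joint passes its speed limit or range.

## Working session

There is one attempt and no reset: what is moved stays moved. The work goes in short steps, Python scripts to look and compute and a tool call to move; the robot and the scene stay as the last step left them, time stands still between calls to the robot, and variables do not carry over. Pictures are saved under pics/ and viewed, at most 10 in all, crops included, and the job is handed in when it is done.

Besides the shell and the picture viewer there is one more tool, called after ">>>" as name(argument=value, ...) on one line, values as JSON. move_arm: Moves the arm, as the interface text tells. Its arguments: {"type":"object","properties":{"targets":{"type":"array"},"grip_force":{"type":"number"}},"required":["targets"]}

```bash
mkdir -p pics
cat > h.py <<'E'
import numpy as np, cv2
from station import ctrl
def cam(n):
    p=ctrl.camera_params(n); K=np.array(p["intrinsics"]); R=cv2.Rodrigues(np.array(p["rvec"],float))[0]; t=np.array(p["tvec"],float).ravel()
    return K,R,t
def at_z(n,px,z):
    K,R,t=cam(n); d=R.T@np.linalg.inv(K)@np.array([px[0],px[1],1.]); c=-R.T@t
    return c+d*(z-c[2])/d[2]
def cloud(n,depth,mask):
    K,R,t=cam(n); v,u=np.nonzero(mask&(depth>0)); d=depth[v,u]
    P=np.linalg.inv(K)@np.vstack([u,v,np.ones_like(u)])*d
    return (R.T@(P-t[:,None])).T
def proj(n,P):
    K,R,t=cam(n); q=K@(R@np.asarray(P,float)+t); return q[:2]/q[2]
def shot(n,f):
    im,d=ctrl.camera(n); cv2.imwrite(f,im[:,:,::-1]); return im,d
E
python3 - <<'E'
from h import *
for n in("top","side"):
    im,d=shot(n,f"pics/{n}0.png"); K,R,t=cam(n); print(n,(-R.T@t).round(3),K[0,0])
    for x in("cover","scraper_mid","chip0","chip1","chip2","stud","eyepiece","tape","carton"):
        for r in ctrl.cut_out(n,x):
            c=cloud(n,d,r["region"]); print(x,round(r["score"],2),np.round(r["point"]),np.median(c,0).round(3) if len(c) else 0, np.percentile(c,[2],0).round(3),np.percentile(c,[98],0).round(3))
    for x in("ribs","stud_grip","scraper_mid"):
        print(x,[(round(r["score"],2),np.round(r["point"],1)) for r in ctrl.tip_of(n,x)])
o=ctrl.get_obs(); print(o)
E
```

```text
top [0.471 0.017 1.147] 510.3285534221515
cover 0.59 [298. 274.] [0.538 0.04  0.073] [[ 0.451 -0.049  0.069]] [[0.635 0.128 0.078]]
scraper_mid 0.96 [444. 290.] [ 0.496 -0.27   0.038] [[ 0.454 -0.292  0.001]] [[ 0.536 -0.253  0.054]]
scraper_mid 0.64 [456. 233.] [ 0.621 -0.296  0.026] [[ 0.593 -0.339 -0.004]] [[ 0.655 -0.261  0.054]]
scraper_mid 0.62 [498. 286.] [ 0.507 -0.382  0.044] [[ 0.476 -0.417  0.008]] [[ 0.542 -0.352  0.054]]
scraper_mid 0.61 [394. 302.] [ 0.476 -0.161  0.048] [[ 0.444 -0.194  0.013]] [[ 0.507 -0.13   0.054]]
chip0 0.66 [299. 249.] [0.588 0.039 0.083] [[0.578 0.029 0.074]] [[0.599 0.048 0.086]]
chip0 0.51 [283. 249.] [0.591 0.075 0.082] [[0.582 0.065 0.076]] [[0.601 0.088 0.085]]
chip0 0.5 [320. 248.] [ 0.579 -0.004  0.082] [[ 0.57  -0.015  0.079]] [[0.589 0.007 0.085]]
chip1 0.66 [299. 249.] [0.588 0.039 0.083] [[0.578 0.029 0.074]] [[0.599 0.048 0.086]]
chip1 0.51 [283. 249.] [0.591 0.075 0.082] [[0.582 0.065 0.076]] [[0.601 0.088 0.085]]
chip1 0.5 [320. 248.] [ 0.579 -0.004  0.082] [[ 0.57  -0.015  0.079]] [[0.589 0.007 0.085]]
chip2 0.66 [299. 249.] [0.58
[... 2889 characters left out ...]
]))]
{'time_s': 1.3, 'qpos': array([-1.33862309e+00,  2.99893741e-01,  1.52099435e+00,  2.95396121e-05,
        1.32070301e+00, -6.65957857e-02]), 'joint_vel': array([-1.58642927e-03, -4.04833792e-05,  1.94598536e-03,  1.54925144e-03,
        9.46474692e-04, -1.39828109e-03]), 'tau': array([-9.64883329e-04, -5.31665432e+01, -3.52918196e+01,  7.09236832e-02,
        2.13381252e-02, -1.09034599e-05]), 'ee_pos': array([ 0.16189387, -0.52562529,  0.21945141]), 'eef_rot': array([ 3.14158920e+00, -2.84538898e-05,  2.98761709e-01]), 'force': array([ 0.31092719, -0.50860603, -0.21138315]), 'moment': array([-0.01551328, -0.04810005,  0.04763437]), 'grip_force': 0.0, 'grip_width': 0.09394874309953709}
```

Run:
```python
import cv2,numpy as np
a=cv2.imread("pics/top0.png")[160:380,230:540]; a=cv2.resize(a,None,fx=2.5,fy=2.5,interpolation=2); cv2.imwrite("pics/top0c.png",a)
```

```text
(no output)
```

View pics/top0.png

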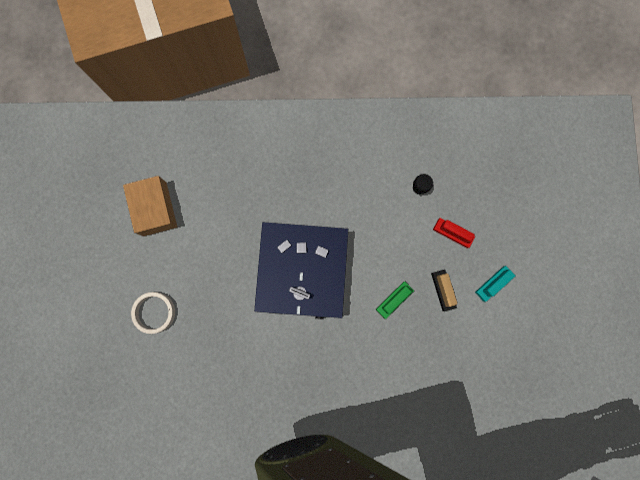

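View pics/top0c.png

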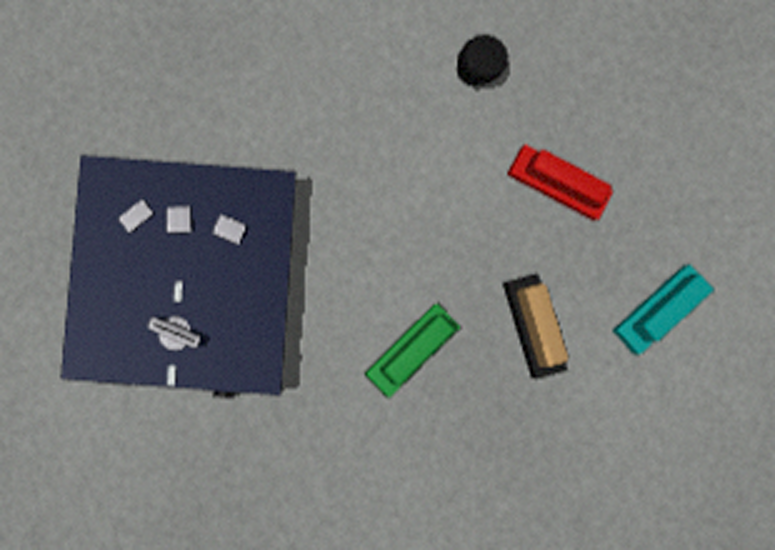

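The scraper-shaped things are: black foot with wooden bar at (444,290), green (396,300), red (455,232) and turquoise (497,283). Only (444,290) fits the description, and the crop confirms it. The chips are at (284,246), (301,247) and (321,252). The fastener is at (299,293), lying nearly across the index line between ribs at (301,276) and (298,310).

Run:
```python
from h import *
im,d=ctrl.camera("top"); I=im.astype(int)
def rect(P): 
    (c,s,a)=cv2.minAreaRect((P[:,:2]*1000).astype(np.float32)); return np.round(c,1),np.round(s,1),round(a,1)
full=np.ones(d.shape,bool); K,R,t=cam("top")
vv,uu=np.mgrid[:480,:640]
W=np.full((480,640,3),np.nan); m=d>0; W[m]=cloud("top",d,full)
def box(x0,x1,y0,y1): return (W[...,0]>x0)&(W[...,0]<x1)&(W[...,1]>y0)&(W[...,1]<y1)
# color polygon at known z
def polyrect(mask,z):
    mask=cv2.morphologyEx(mask.astype(np.uint8),cv2.MORPH_CLOSE,np.ones((3,3)))
    c=max(cv2.findContours(mask,0,1)[0],key=cv2.contourArea)[:,0,:]
    return rect(np.array([at_z("top",p,z) for p in c]))
blue=(I[...,2]-I[...,0]>12)&(I.sum(2)<200)&box(.4,.7,-.1,.2)
print("cover",polyrect(blue,.074), rect(W[box(.4,.7,-.1,.2)&(W[...,2]>.066)&(W[...,2]<.08)]))
print("cover z",np.nanmedian(W[blue][:,2]))
wood=(I[...,0]-I[...,2]>40)&box(.43,.56,-.33,-.22)
print("wood",polyrect(wood&(W[...,2]>.044),.052), rect(W[box(.43,.56,-.33,-.22)&(W[...,2]>.044)]),np.nanmax(W[wood][:,2]))
wing=box(.45,.53,0,.09)&(W[...,2]>.092); print("wing",rect(W[wing]),polyrect(wing,.104))
rib=(I.min(2)>130)&box(.44,.56,0,.09)&(W[...,2]<.085)
n,l,s,c=cv2.connectedComponentsWithStats(rib.astype(np.uint8))
for i in range(1,n):
    if s[i,4]>6: print("whiteblob",c[i].round(1),s[i,4],at_z("top",c[i],.076).round(4))
for p in [(299.5,296.9)]: print("stud_grip",at_z("top",p,.0905))
print("ribs",at_z("top",(298,296.5),.074),"scr",at_z("top",(443.9,292.9),.026),"side scr",at_z("side",(408.3,222.7),.026),"side stud",at_z("side",(346.2,261.5),.0905),"side ribs",at_z("side",(345.9,264.7),.074))
```

```text
cover (array([543.7,  39.6]), array([183.1, 188.7]), 84.6) (array([543.5,  39.6]), array([184.2, 190.3]), 84.6)
cover z 0.07299614971840086
wood (array([ 495.3, -273.3]), array([68.7, 21.4]), 14.0) (array([ 495.3, -275.1]), array([69.6, 21.5]), 14.2) 0.055273192110206905
wing (array([493.6,  44.2]), array([43.2,  9.8]), 66.4) (array([493.6,  44.1]), array([43. ,  9.8]), 66.4)
whiteblob [301.  276.3] 23 [0.5289 0.0406 0.076 ]
whiteblob [301.6 288.4] 19 [0.5037 0.0397 0.076 ]
whiteblob [297.9 297. ] 33 [0.4861 0.0476 0.076 ]
whiteblob [298.  309.7] 23 [0.4599 0.0477 0.076 ]
whiteblob [294.5 316.8] 101 [0.4453 0.0553 0.076 ]
stud_grip [0.48594119 0.04395689 0.0905    ]
ribs [0.48707428 0.04749355 0.074     ] scr [ 0.48940023 -0.27124995  0.026     ] side scr [ 0.48675241 -0.26252344  0.026     ] side stud [0.49376898 0.04425497 0.0905    ] side ribs [0.49951479 0.03433513 0.074     ]
```

>>> move_arm(targets=[[1, 1.0, -0.36, 0.13, 0, 0, 0.05], [1, 1.95, -0.7, 0.25, 0, 0, 0.05], [1, 2.9, -1.05, 0.4, 0, 0, 0.05], [1, 3.85, -1.4, 0.5, 0, 0, 0.05], [1, 4.8, -1.75, 0.6, 0, 0, 0.05], [1, 5.75, -2.1, 0.8, 0, 0, 0.05], [1, 6.7, -2.45, 1.2, 0, 0, 0.05], [1, 7.4, -2.7, 1.6, 0, 0, 0.054], [1, 7.85, -2.84, 2.0, 0, 0, 0.054], [1, 7.85, -2.84, 2.4, 0, 0, 0.054], [1, 7.85, -2.84, 2.4, 0, 0, 0.054]])

```text
time_s: 2.45
ee_pos: [0.4946, -0.2731, 0.0968]
eef_rot: [-3.138, 0.003, 0.246]
force: [-1.2, 0.0, 0.3]
grip_width: 0.0941
grip_force: 0.0
```

```bash
cat >> h.py <<'E'
from scipy.spatial.transform import Rotation as Ro
def st():
    o=ctrl.get_obs(); e=Ro.from_euler("xyz",o["eef_rot"])
    print("t",round(o["time_s"],2),"p",o["ee_pos"].round(4),"yaw",np.degrees(o["eef_rot"]).round(2),"F",o["force"].round(2),"w",round(o["grip_width"],4),round(o["grip_force"],1),"q",o["qpos"].round(2)); return o["ee_pos"],e
def row(pos,yawdeg):
    p,e=st(); r=(e.inv()*Ro.from_euler("xyz",[np.pi,0,np.radians(yawdeg)])).as_rotvec()
    print("row",(e.inv().apply(np.array(pos)-p)/.05).round(3),r.round(4))
E
python3 - <<'E'
from h import *
row([.4953,-.2745,.037],14.1)
im,d=ctrl.camera("side"); cv2.imwrite("pics/s1.png",cv2.resize(im[150:300,290:490,::-1],None,fx=3,fy=3))
E
```

```text
t 2.45 p [ 0.4946 -0.2731  0.0968] yaw [-179.81    0.18   14.1 ] F [-1.21  0.01  0.35] w 0.0941 0.0 q [-0.57  0.46  1.6  -0.    1.08  0.76]
row [0.011 0.035 1.197] [-0.0033  0.0032  0.0001]
```

View pics/s1.png

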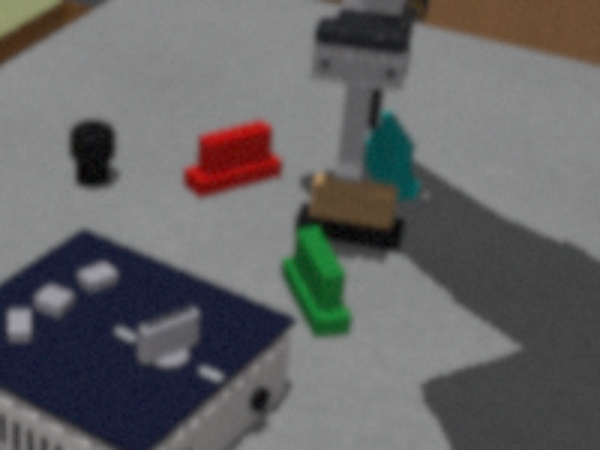

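The side view shows the open gripper centred over the wooden block. Green at (315,280) and turquoise at (395,165) in the crop are clear of the fingers. I'll descend and grip.

>>> move_arm(targets=[[0.3, 0.01, 0.03, 0, 0, 0, 0], [0.3, 0.01, 0.03, 0, 0, 0, 0], [0.3, 0.01, 0.03, 0.3, 0, 0, 0], [0.3, 0.01, 0.03, 0.6, 0, 0, 0], [0.3, 0.01, 0.03, 0.9, 0, 0, 0], [0.3, 0.01, 0.03, 1.2, 0, 0, 0], [-1, 0.01, 0.03, 1.2, 0, 0, 0], [-1, 0.01, 0.03, 1.2, 0, 0, 0], [-1, 0.01, 0.03, 1.2, 0, 0, 0], [-1, 0.01, 0.03, 1.2, 0, 0, 0], [-1, 0.01, 0.03, 1.2, 0, 0, 0], [-1, 0.01, 0.03, 1.2, 0, 0, 0]], grip_force=30)

```text
time_s: 3.7
ee_pos: [0.4962, -0.2758, 0.0398]
eef_rot: [3.141, -0.0, 0.245]
force: [-0.0, 1.1, 2.5]
grip_width: 0.0199
grip_force: 30.0
```

Run:
```python
from h import *
st()
```

```text
t 3.7 p [ 0.4962 -0.2758  0.0398] yaw [ 1.7998e+02 -2.0000e-02  1.4030e+01] F [-0.05  1.09  2.53] w 0.0199 30.0 q [-0.57  0.55  1.63  0.    0.97  0.75]
```

>>> move_arm(targets=[[-1, 0, 0, -0.5, 0, 0, 0], [-1, 0, 0, -1.3, 0, 0, 0], [-1, 0.15, -0.2, -2.1, 0, 0, 0.05], [-1, 0.6, -0.8, -2.5, 0, 0, 0.12], [-1, 1.1, -1.55, -2.6, 0, 0, 0.2], [-1, 1.6, -2.3, -2.6, 0, 0, 0.28], [-1, 2.1, -3.0, -2.6, 0, 0, 0.341], [-1, 2.5, -3.55, -2.5, 0, 0, 0.341], [-1, 2.77, -3.97, -2.3, 0, 0, 0.341], [-1, 2.77, -3.97, -2.0, 0, 0, 0.341], [-1, 2.77, -3.97, -2.0, 0, 0, 0.341]])

```text
time_s: 4.8
ee_pos: [0.5815, -0.0488, 0.1376]
eef_rot: [-3.141, 0.003, -0.095]
force: [0.3, -0.5, -1.1]
grip_width: 0.0199
grip_force: 30.0
```

Run:
```python
from h import *
row([.5823,-.0495,.1153],-5.5)
print("end");row([.5995,.1297,.1153],-5.5)
im,d=ctrl.camera("side"); cv2.imwrite("pics/s2.png",cv2.resize(im[120:340,220:480,::-1],None,fx=2.5,fy=2.5))
```

```text
t 4.8 p [ 0.5815 -0.0488  0.1376] yaw [-179.99    0.19   -5.44] F [ 0.33 -0.52 -1.09] w 0.0199 30.0 q [-0.15  0.45  1.51 -0.    1.18  1.52]
row [0.019 0.013 0.446] [-0.0001  0.0033  0.001 ]
end
t 4.8 p [ 0.5815 -0.0488  0.1376] yaw [-179.99    0.19   -5.44] F [ 0.33 -0.52 -1.09] w 0.0199 30.0 q [-0.15  0.45  1.51 -0.    1.18  1.52]
row [ 0.021 -3.588  0.446] [-0.0001  0.0033  0.001 ]
```

View pics/s2.png

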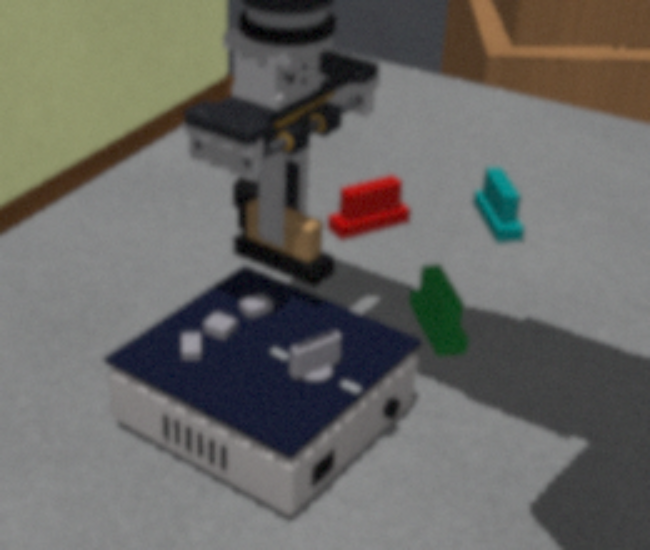

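The block hangs level over the right edge of the cover, and the three chips at (192,345), (220,325) and (255,305) are ahead of it. I'll lower it and check the force.

>>> move_arm(targets=[[-1, 0.02, 0.01, 0.2, 0, 0, 0], [-1, 0.02, 0.01, 0.4, 0, 0, 0], [-1, 0.02, 0.01, 0.44, 0, 0, 0], [-1, 0.02, 0.01, 0.44, 0, 0, 0]])

```text
time_s: 5.25
ee_pos: [0.583, -0.0504, 0.117]
eef_rot: [-3.142, 0.001, -0.097]
force: [0.0, 0.1, -1.0]
grip_width: 0.0198
grip_force: 30.0
```

Run:
```python
from h import *
row([.5995,.1297,.1153],-5.5)
```

```text
t 5.25 p [ 0.583  -0.0504  0.117 ] yaw [-1.80e+02  5.00e-02 -5.54e+00] F [ 0.02  0.06 -1.01] w 0.0198 30.0 q [-0.15  0.48  1.52 -0.    1.14  1.52]
row [-0.02  -3.617  0.035] [-0.      0.0008 -0.0007]
```

>>> move_arm(targets=[[-1, 0, -0.15, 0.03, 0, 0, 0], [-1, 0, -0.4, 0.03, 0, 0, 0], [-1, 0, -0.7, 0.03, 0, 0, 0], [-1, 0, -1.0, 0.03, 0, 0, 0], [-1, 0, -1.3, 0.03, 0, 0, 0], [-1, 0, -1.6, 0.03, 0, 0, 0], [-1, 0, -1.9, 0.03, 0, 0, 0], [-1, 0, -2.2, 0.03, 0, 0, 0], [-1, 0, -2.5, 0.03, 0, 0, 0], [-1, 0, -2.8, 0.03, 0, 0, 0]])

```text
time_s: 6.25
ee_pos: [0.5968, 0.0904, 0.116]
eef_rot: [3.142, -0.0, -0.096]
force: [0.6, 0.1, -0.9]
grip_width: 0.0201
grip_force: 30.0
```

>>> move_arm(targets=[[-1, 0, -0.25, 0, 0, 0, 0], [-1, 0, -0.5, 0, 0, 0, 0], [-1, 0, -0.75, 0, 0, 0, 0], [-1, 0, -0.9, 0, 0, 0, 0], [-1, 0, -0.95, 0, 0, 0, 0], [-1, 0, -0.95, 0, 0, 0, 0], [-1, 0, -0.95, -0.4, 0, 0, 0], [-1, 0, -0.8, -1.0, 0, 0, 0], [-1, 0, 0.0, -1.2, 0, 0, 0], [-1, 0, 0.9, -1.2, 0, 0, 0], [-1, 0, 1.8, -1.2, 0, 0, 0]])

```text
time_s: 7.35
ee_pos: [0.5877, -0.0022, 0.1765]
eef_rot: [3.142, -0.001, -0.096]
force: [0.3, -0.4, -1.3]
grip_width: 0.0198
grip_force: 30.0
```

Run:
```python
from h import *
row([.4962,-.2758,.09],14.0)
im,d=shot("top","pics/t3f.png"); cv2.imwrite("pics/t3.png",cv2.resize(im[180:340,200:470,::-1],None,fx=2.5,fy=2.5))
for r in ctrl.cut_out("top","chip0"):
    c=cloud("top",d,r["region"]); print(round(r["score"],2),np.round(r["point"]),np.median(c,0).round(3))
```

```text
t 7.35 p [ 0.5877 -0.0022  0.1765] yaw [ 1.8e+02 -5.0e-02 -5.5e+00] F [ 0.26 -0.37 -1.3 ] w 0.0198 30.0 q [-0.07  0.42  1.46 -0.    1.26  1.6 ]
row [-1.299  5.621  1.729] [ 2.000e-04 -9.000e-04 -3.404e-01]
0.64 [253. 241.] [0.61  0.138 0.018]
0.48 [248. 241.] [0.611 0.154 0.013]
0.38 [243. 251.] [0.59  0.164 0.008]
```

View pics/t3.png

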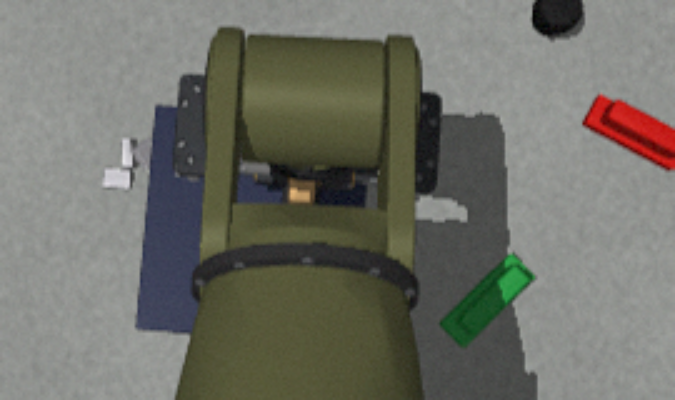

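Chips now lie on the bench left of the cover, around (117,178) and (128,152) in the crop. I'll check there are three later, once the arm is clear. Returning the block to its original place.

>>> move_arm(targets=[[-1, -0.1, 0.6, 0, 0, 0, 0], [-1, -0.3, 1.4, 0, 0, 0, -0.05], [-1, -0.5, 2.2, 0, 0, 0, -0.12], [-1, -0.7, 3.0, 0, 0, 0, -0.2], [-1, -0.9, 3.8, 0, 0, 0, -0.28], [-1, -1.1, 4.6, 0.1, 0, 0, -0.34], [-1, -1.25, 5.2, 0.5, 0, 0, -0.34], [-1, -1.3, 5.62, 1.0, 0, 0, -0.34], [-1, -1.3, 5.62, 1.6, 0, 0, -0.34], [-1, -1.3, 5.62, 2.2, 0, 0, -0.34], [-1, -1.3, 5.62, 2.4, 0, 0, -0.34], [-1, -1.3, 5.62, 2.4, 0, 0, -0.34]])

```text
time_s: 8.65
ee_pos: [0.496, -0.2735, 0.0551]
eef_rot: [-3.14, 0.001, 0.244]
force: [-0.3, -0.8, -0.6]
grip_width: 0.0198
grip_force: 30.0
```

Run:
```python
from h import *
row([.4962,-.2758,.0398],14.0)
im,d=shot("top","pics/t4f.png"); cv2.imwrite("pics/t4.png",cv2.resize(im[210:330,220:470,::-1],None,fx=3,fy=3))
for r in ctrl.cut_out("top","chip0"):
    c=cloud("top",d,r["region"]); print(round(r["score"],2),np.round(r["point"]),np.median(c,0).round(3),np.percentile(c,[5,95],0).round(3).tolist())
```

```text
t 8.65 p [ 0.496  -0.2735  0.0551] yaw [-1.7991e+02  8.0000e-02  1.3970e+01] F [-0.31 -0.8  -0.6 ] w 0.0198 30.0 q [-0.57  0.52  1.62  0.    1.    0.76]
row [-0.006  0.046  0.307] [-0.0016  0.0015 -0.0006]
0.64 [256. 242.] [0.612 0.139 0.016] [[0.602, 0.132, 0.011], [0.622, 0.145, 0.022]]
0.56 [243. 248.] [0.591 0.162 0.008] [[0.583, 0.153, 0.005], [0.598, 0.172, 0.011]]
```

View pics/t4.png

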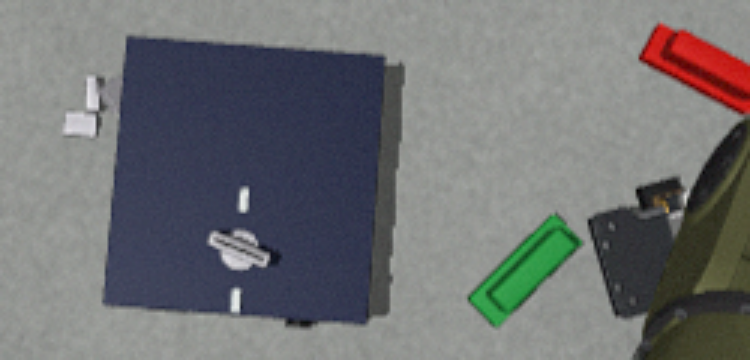

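The cover is clear. Two chips show at (92,92) and (82,123), with a shaded third at (108,90) beside the housing. I'll set the block down.

>>> move_arm(targets=[[-1, 0, 0.02, 0.15, 0, 0, 0], [-1, 0, 0.02, 0.25, 0, 0, 0], [-1, 0, 0.02, 0.3, 0, 0, 0], [-1, 0, 0.02, 0.32, 0, 0, 0], [-1, 0, 0.02, 0.32, 0, 0, 0]])

```text
time_s: 9.25
ee_pos: [0.4967, -0.2748, 0.04]
eef_rot: [3.142, -0.0, 0.244]
force: [-0.7, -0.7, -1.3]
grip_width: 0.0198
grip_force: 30.0
```

>>> move_arm(targets=[[-1, 0, 0, 0.03, 0, 0, 0], [-1, 0, 0, 0.06, 0, 0, 0], [-1, 0, 0, 0.06, 0, 0, 0]])

```text
time_s: 9.55
ee_pos: [0.4969, -0.2749, 0.0397]
eef_rot: [3.141, -0.001, 0.244]
force: [-13.6, 9.2, 32.0]
grip_width: 0.0198
grip_force: 30.0
```

>>> move_arm(targets=[[-1, 0, 0, -0.05, 0, 0, 0], [-1, 0, 0, -0.05, 0, 0, 0], [0.3, 0, 0, -0.05, 0, 0, 0], [0.3, 0, 0, -0.05, 0, 0, 0], [0.3, 0, 0, -0.05, 0, 0, 0], [0.3, 0, 0, -0.6, 0, 0, 0], [0.3, 0, 0, -1.4, 0, 0, 0], [0.3, 0, 0, -2.3, 0, 0, 0], [0.3, 0, 0, -2.9, 0, 0, 0], [0.3, 0, 0, -2.9, 0, 0, 0]])

```text
time_s: 10.55
ee_pos: [0.498, -0.2756, 0.1864]
eef_rot: [3.136, -0.005, 0.244]
force: [1.2, -0.6, -0.3]
grip_width: 0.0611
grip_force: 0.0
```

Run:
```python
from h import *
for y in (-23.4,156.6): row([.4937,.0443,.150],y)
im,d=shot("side","pics/s5f.png"); a=im[190:440,230:480,::-1]; cv2.imwrite("pics/s5.png",cv2.resize(a,None,fx=2.4,fy=2.4))
```

```text
t 10.55 p [ 0.498  -0.2756  0.1864] yaw [179.7   -0.28  13.97] F [ 1.24 -0.59 -0.25] w 0.0611 0.0 q [-0.57  0.37  1.51  0.    1.26  0.76]
row [ 1.458 -6.234  0.703] [ 0.0034 -0.0065  0.6522]
t 10.55 p [ 0.498  -0.2756  0.1864] yaw [179.7   -0.28  13.97] F [ 1.24 -0.59 -0.25] w 0.0611 0.0 q [-0.57  0.37  1.51  0.    1.26  0.76]
row [ 1.458 -6.234  0.703] [ 0.0084  0.0044 -2.4894]
```

View pics/s5.png

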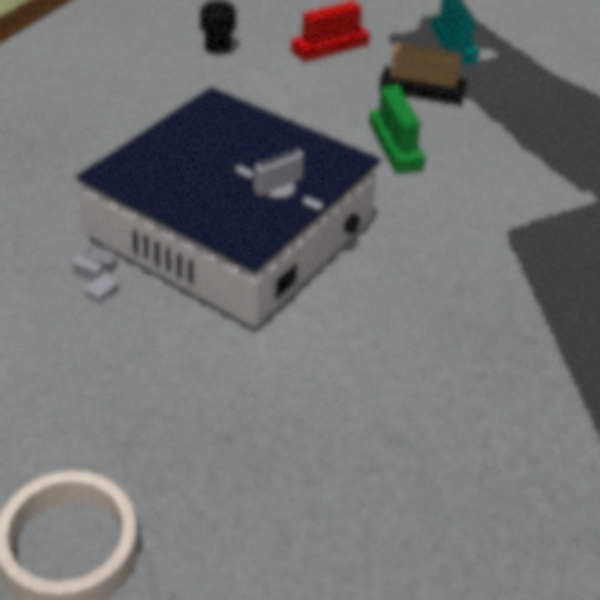

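All three chips are off the cover, at (88,265), (103,255) and (103,288) in the crop. The block stands upright at (425,75). Next, the wing.

>>> move_arm(targets=[[0.3, 0.1, -0.5, 0, 0, 0, -0.1], [0.3, 0.3, -1.3, 0, 0, 0, -0.2], [0.3, 0.5, -2.2, 0, 0, 0, -0.32], [0.2, 0.7, -3.1, 0, 0, 0, -0.44], [0.1, 0.95, -4.0, 0.1, 0, 0, -0.57], [0, 1.15, -4.9, 0.2, 0, 0, -0.7], [0, 1.35, -5.7, 0.4, 0, 0, -0.83], [0, 1.45, -6.2, 0.6, 0, 0, -0.915], [0, 1.45, -6.23, 0.7, 0, 0, -0.915], [0, 1.45, -6.23, 0.7, 0, 0, -0.915]])

```text
time_s: 11.6
ee_pos: [0.491, 0.045, 0.1453]
eef_rot: [-3.139, 0.001, 1.158]
force: [-0.0, -0.1, -0.3]
grip_width: 0.0472
grip_force: 0.0
```

Run:
```python
from h import *
row([.4937,.0443,.093],66.4)
```

```text
t 11.6 p [0.491  0.045  0.1453] yaw [-1.7985e+02  8.0000e-02  6.6370e+01] F [-0.05 -0.12 -0.35] w 0.0472 0.0 q [ 0.02  0.25  1.76 -0.    1.13  0.43]
row [0.009 0.058 1.046] [-0.0026  0.0013 -0.0005]
```

>>> move_arm(targets=[[0, 0.01, 0.06, 0.3, 0, 0, 0], [0, 0.01, 0.06, 0.6, 0, 0, 0], [0, 0.01, 0.06, 0.9, 0, 0, 0], [0, 0.01, 0.06, 1.03, 0, 0, 0], [0, 0.01, 0.06, 1.03, 0, 0, 0]])

```text
time_s: 12.1
ee_pos: [0.4944, 0.0434, 0.0948]
eef_rot: [-3.14, 0.001, 1.157]
force: [-0.2, 0.6, -0.2]
grip_width: 0.0473
grip_force: 0.0
```

Run:
```python
from h import *
row([.4937,.0443,.093],66.4)
```

```text
t 12.1 p [0.4944 0.0434 0.0948] yaw [-1.7992e+02  4.0000e-02  6.6280e+01] F [-0.22  0.57 -0.15] w 0.0473 0.0 q [ 0.01  0.33  1.8  -0.    1.02  0.43]
row [ 0.011 -0.021  0.036] [-0.0014  0.0007 -0.0021]
```

>>> move_arm(targets=[[-1, 0, -0.01, 0.02, 0, 0, 0], [-1, 0, -0.01, 0.02, 0, 0, 0], [-1, 0, -0.01, 0.02, 0, 0, 0], [-1, 0, -0.01, 0.02, 0, 0, 0], [-1, 0, -0.01, 0.02, 0, 0, 0], [-1, 0, -0.01, 0.02, 0, 0, 0]], grip_force=20)

```text
time_s: 12.7
ee_pos: [0.4939, 0.0446, 0.0945]
eef_rot: [-3.141, 0.0, 1.159]
force: [-4.6, 1.9, 4.7]
grip_width: 0.0098
grip_force: 20.0
```

>>> move_arm(targets=[[-1, 0, 0, 0, 0, 0, 0.1], [-1, 0, 0, 0, 0, 0, 0.22], [-1, 0, 0, 0, 0, 0, 0.34], [-1, 0, 0, 0, 0, 0, 0.46], [-1, 0, 0, 0, 0, 0, 0.58], [-1, 0, 0, 0, 0, 0, 0.7], [-1, 0, 0, 0, 0, 0, 0.82], [-1, 0, 0, 0, 0, 0, 0.94], [-1, 0, 0, 0, 0, 0, 1.06], [-1, 0, 0, 0, 0, 0, 1.18], [-1, 0, 0, 0, 0, 0, 1.253], [-1, 0, 0, 0, 0, 0, 1.253]])

```text
time_s: 13.9
ee_pos: [0.4945, 0.0437, 0.0947]
eef_rot: [3.14, -0.001, -0.097]
force: [-0.7, -6.5, 1.6]
grip_width: 0.0096
grip_force: 20.0
```

Run:
```python
from h import *
row([.4937,.0443,.093],-5.5); print(ctrl.get_obs()["moment"].round(3))
```

```text
t 13.9 p [0.4945 0.0437 0.0947] yaw [ 1.7992e+02 -4.0000e-02 -5.5500e+00] F [-0.73 -6.47  1.58] w 0.0096 20.0 q [ 0.02  0.33  1.8  -0.    1.01  1.68]
row [-0.017 -0.011  0.034] [ 0.0013 -0.0007 -0.0009]
[-1.219  0.148 -0.089]
```

>>> move_arm(targets=[[-1, 0, 0, 0, 0, 0, 0], [0, 0, 0, 0, 0, 0, 0], [0, 0, 0, 0, 0, 0, 0], [0, 0, 0, 0, 0, 0, 0], [0, 0, 0, -0.6, 0, 0, 0], [0, 0, 0, -1.4, 0, 0, 0], [-0.5, 0, 0, -1.9, 0, 0, 0], [-1, 1.0, 2.0, -1.9, 0, 0, 0], [-1, 1.4, 2.8, -1.9, 0, 0, 0], [-1, 1.6, 3.6, -1.9, 0, 0, 0], [-1, 1.6, 4.4, -1.9, 0, 0, 0], [-1, 1.6, 4.4, -1.9, 0, 0, 0]])

```text
time_s: 15.1
ee_pos: [0.5532, -0.1849, 0.1892]
eef_rot: [3.142, 0.0, -0.095]
force: [-0.4, 0.3, 0.1]
grip_width: 0.0026
grip_force: 0.0
```

Run:
```python
from h import *
row([.5735,.0370,.12],-5.5)
im,d=shot("top","pics/t6f.png"); cv2.imwrite("pics/t6.png",cv2.resize(im[200:340,220:420,::-1],None,fx=4,fy=4,interpolation=2))
W=np.full((480,640,3),np.nan); W[d>0]=cloud("top",d,np.ones(d.shape,bool))
b=(W[...,0]>.45)&(W[...,0]<.54)&(W[...,1]>0)&(W[...,1]<.09)
print(cv2.minAreaRect((W[b&(W[...,2]>.092)&(W[...,2]<.11)][:,:2]*1000).astype(np.float32)))
p=W[b&(W[...,2]>.092)&(W[...,2]<.11)][:,:2]; u=np.linalg.svd(p-p.mean(0))[2][0]; print(np.degrees(np.arctan(u[1]/u[0])))
c=(W[...,0]>.46)&(W[...,0]<.63)&(W[...,1]>-.04)&(W[...,1]<.12)&(W[...,2]<.08);print(np.nanmedian(W[c][:,2]))
```

```text
t 15.1 p [ 0.5532 -0.1849  0.1892] yaw [ 1.80e+02  1.00e-02 -5.46e+00] F [-0.42  0.29  0.07] w 0.0026 0.0 q [-0.39  0.4   1.46 -0.    1.28  1.28]
row [-0.017 -4.456  1.383] [0.     0.0002 0.0007]
((493.73016357421875, 44.04076385498047), (9.885215759277344, 41.115318298339844), 84.39189147949219)
-5.34855095976664
0.0730123539363091
```

View pics/t6.png

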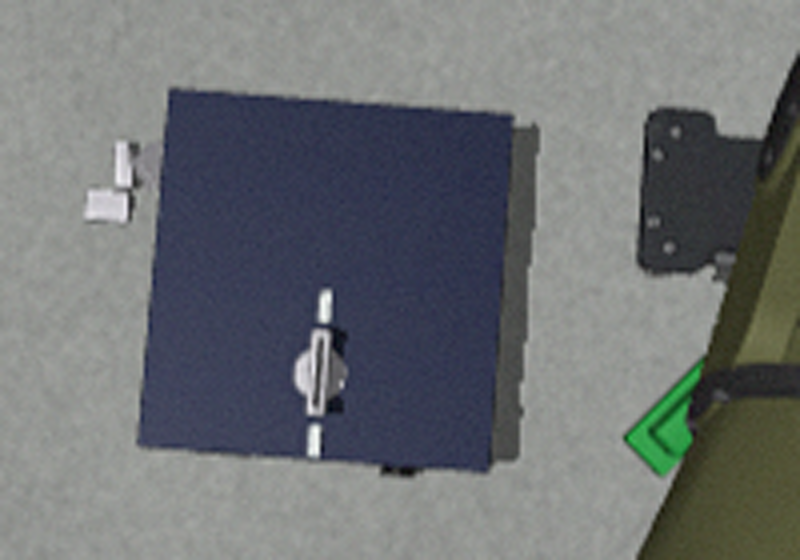

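The slot lies in line with both ribs: wing (319,370), ribs (325,305) and (315,440), measured -5.3° to -5.6° against the cover's -5.4°. Now I press.

>>> move_arm(targets=[[-1, 0, -0.8, 0, 0, 0, 0], [-1, 0, -1.7, 0, 0, 0, 0], [-1, 0, -2.6, 0.2, 0, 0, 0], [-1, 0, -3.5, 0.6, 0, 0, 0], [-1, -0.02, -4.3, 1.1, 0, 0, 0], [-1, -0.02, -4.46, 1.5, 0, 0, 0], [-1, -0.02, -4.46, 1.8, 0, 0, 0], [-1, -0.02, -4.46, 1.8, 0, 0, 0]], grip_force=20)

```text
time_s: 15.95
ee_pos: [0.5723, 0.0397, 0.0976]
eef_rot: [3.141, 0.003, -0.094]
force: [-0.2, -0.0, -0.4]
grip_width: 0.0006
grip_force: 0.0
```

Run:
```python
from h import *
row([.5735,.0370,.080],-5.5)
```

```text
t 15.95 p [0.5723 0.0397 0.0976] yaw [179.98   0.18  -5.39] F [-0.24 -0.04 -0.43] w 0.0006 0.0 q [ 0.01  0.48  1.57 -0.    1.09  1.67]
row [0.03  0.051 0.352] [0.0004 0.0032 0.0019]
```

>>> move_arm(targets=[[-1, 0, 0, 0.1, 0, 0, 0], [-1, 0, 0, 0.18, 0, 0, 0], [-1, 0, 0, 0.24, 0, 0, 0], [-1, 0, 0, 0.3, 0, 0, 0], [-1, 0, 0, 0.34, 0, 0, 0], [-1, 0, 0, 0.34, 0, 0, 0], [-1, 0, 0, 0.34, 0, 0, 0]])

```text
time_s: 16.65
ee_pos: [0.5736, 0.0393, 0.0834]
eef_rot: [3.141, -0.001, -0.095]
force: [-2.7, -3.4, 7.2]
grip_width: 0.0005
grip_force: 3.8
```

>>> move_arm(targets=[[-1, 0, 0, 0.03, 0, 0, 0], [-1, 0, 0, 0.06, 0, 0, 0], [-1, 0, 0, 0.08, 0, 0, 0], [-1, 0, 0, 0.08, 0, 0, 0], [-1, 0, 0, 0.08, 0, 0, 0]])

```text
time_s: 17.15
ee_pos: [0.5736, 0.0394, 0.0802]
eef_rot: [3.141, -0.002, -0.095]
force: [-6.9, -4.5, 16.2]
grip_width: 0.0004
grip_force: 8.1
```

>>> move_arm(targets=[[-1, 0, 0, 0.01, 0, 0, 0], [-1, 0, 0, 0.01, 0, 0, 0], [-1, 0, 0, 0.01, 0, 0, 0]])

```text
time_s: 17.45
ee_pos: [0.5737, 0.0393, 0.0802]
eef_rot: [3.141, -0.002, -0.095]
force: [-9.7, -3.3, 22.0]
grip_width: 0.0006
grip_force: 10.6
```

Run:
```python
from h import *
im,d=ctrl.camera("side"); st()
W=np.full((480,640,3),np.nan); W[d>0]=cloud("side",d,np.ones(d.shape,bool))
c=(W[...,0]>.52)&(W[...,0]<.63)&(W[...,1]>.06)&(W[...,1]<.12)&(W[...,2]<.08)&(W[...,2]>.05);print(np.nanmedian(W[c][:,2]))
cv2.imwrite("pics/s7.png",cv2.resize(im[150:340,220:480,::-1],None,fx=3,fy=3))
```

```text
t 17.5 p [0.5737 0.0394 0.0801] yaw [ 1.7997e+02 -1.0000e-01 -5.4200e+00] F [-9.57 -4.88 21.36] w 0.0004 10.6 q [ 0.01  0.5   1.58 -0.    1.05  1.67]
0.06598177110715849
```

View pics/s7.png

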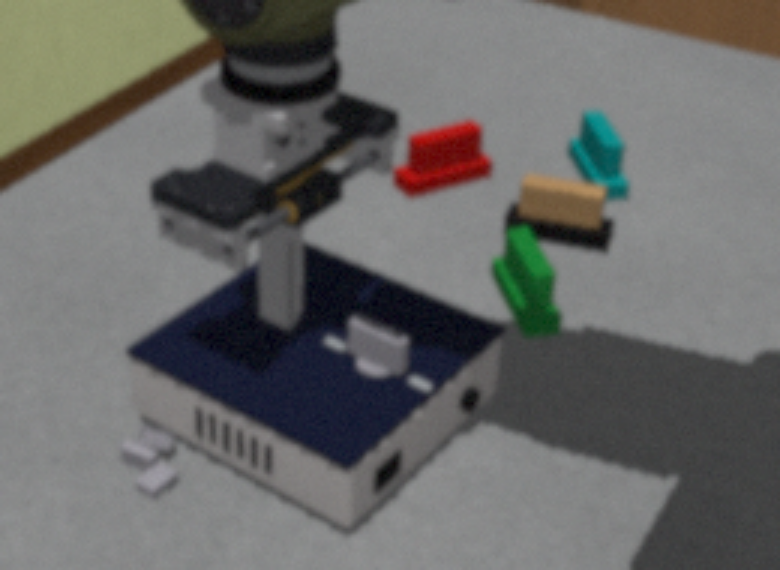

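The cover is home: its top measures 66 mm and the fingertips at (280,325) hold it with about 21 N. The wing is in line with the ribs at (378,345), three chips are on the bench at (145,460), and the block stands upright at (560,210). Handing in.

```bash
python3 -c "
from station import ctrl
print(ctrl.hand_in())"
```

```text
the job is handed in; nothing more can be done
None
```

The job is handed in: all three chips are off the cover and on the bench (one is leaning rather than flat), the block stands upright where it started, the fastener is in line with the ribs, and the arm is still holding the cover fully home (top at 66 mm, about 21 N), at 17.5 s of the 67 s allowed.

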